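# Uncap the big glue stick

## Task

Get the big glue stick ready for use: lift its loose cap straight off and lower it, mouth down as it came off, into the round well of the wooden desk organiser; do not drop it in. Leave the big glue stick standing upright where it is, and leave the slim stick beside it alone.

Things in the scene. Friction and masses are not known exactly. Their poses are not given: they have to be found in the camera images.
- glue_stick: The big glue stick without its cap: loose, upright, a white barrel 40 mm across on a black foot 42 mm across, 140 g. Origin at the centre of its underside, z up its axis. The barrel ends in a flat shoulder 60 mm up; from there a nozzle 26 mm across rises to 99 mm. It, the slim stick and the organiser stand on the desk (z = 0) in any order from left to right.
- glue_cap: Cap of the big glue stick: a plain black cup, mouth down, 40 mm across, 46 mm tall, 20 g. Origin at the centre of its lower rim; z up through the closed top, 46 mm above. It sits loosely (3.5 mm play, no snap or thread) on the stick's shoulder, rim 60 mm and top 106 mm above the desk; raise it over 40 mm to clear the nozzle. Grip its upper 20 mm from above, across its sides, at any yaw.
- slim_stick: Bystander: a slimmer, lower glue stick of the same make and colours, 28 mm across and 85 mm tall, loose, upright, its cap fast. Origin at the centre of its underside, z upward.
- round_well (a point): Centre of the floor of the round well in the organiser, a fixed light wooden block 90 x 170 x 26 mm at any yaw on the desk. The well is 64 mm across and 18 mm deep, floor 8 mm and rim 26 mm above the desk. z is up; y runs along the block, away from the square well (59 mm wide, holds an eraser) centred 80 mm towards -y.
Things that resemble listed ones, but are neither listed nor needed, are in the scene too. What is shaped like the glue_cap but red or yellow is not meant.

How it is judged:
By the outcome, as a careful person would: the job done as asked, in the order asked, and still so for the second after the job is handed in, with the robot touching nothing.
It also fails if it takes over 37 s, if anything falls off the work surface, if the arm or the gripper's body presses on something with over 40 N, if the wrist force passes 120 N, or if a joint passes its speed limit or range.

## Robot

A 7-joint arm with a two-finger parallel gripper is mounted at the origin on the work surface. World frame = base frame: x ahead of the robot, y to its left, z up, the work surface at z = 0. Lengths are in m, angles in rad, forces in N, time in s.
With the tool pointing down it reaches from about 0.4 to 0.85 m from the base axis. Payload 10.4 kg.
Tool frame: the origin (TCP) lies on the centre line of the jaws, within the pads' length; the fingertips stand r.finger_overhang ahead of it and the grasp point (between the pads) lies 5 mm behind it (r.finger_overhang is the distance from the TCP to the fingertips, in m); z points along the fingers, y is the line along which they close (so a half turn about z gives the same grasp; the last joint's range is limited). The gripper opens to 87 mm and grips with 3 to 60 N. Pads are 19 mm wide; open, the fingers measure 117 mm over their backs; the gripper's body (75 mm by 190 mm) begins 51 mm behind the grasp point.
Start: joints at [1.258, 0.332, -0.065, 1.46, 0.022, 1.35, -0.088], TCP at [0.179, -0.599, 0.237] pointing down, gripper open.
Joint ranges: [-2.6, 2.6], [-0.5, 2.12], [-1.47, 1.34], [0.16, 2.42], [-1.27, 4.41], [0.06, 2.06], [-2.6, 2.6]. Speed limits (rad/s): [2.22, 2.22, 2.79, 2.79, 3.14, 3.14, 3.14].

## Interface

Orientations are given as a unit quaternion [x, y, z, w].
In Python, from bench import read_state, viewer, r gives the robot as it stands.
- The arm moves only by the tool carry_out, never from a script. Its argument "moves" is a list of rows, each a list of 6 numbers: the shift along the tool's x, y, z in units of 40 mm (1.0 is 40 mm), then the turn, a rotation vector about the tool's x, y, z in units of 8 degrees (1.0 is 8 degrees). A call has 1 to 20 rows; each row shifts and turns the commanded pose from where the row before left it, along the tool's axes as they then stand; what a row does not reach is not made up. A row lasts 1/8 s, in which the tool goes at most 62.5 mm and 10.7 degrees, less where a joint would pass 70% of its speed; a pose out of reach is approached as far as the arm can. A call is refused whole if a number of a shift passes 1 or a number of a turn 1, either way. A call with a gripper value outside its range is refused whole. "fingers" is the finger opening in mm, from 0 to 87, set as the call begins (left out, the last holds). The fingers move at their own pace and stop on an object; "force" is the grip in N (left out, the last holds). Time passes only in rows, so rows that do not move let the fingers close. It gives the time, the measured TCP pose, the force, the opening and the grip force at its end, in the units of the state.
- read_state(): the state, without advancing time (a new reading comes with each control period).
- viewer.camera(name): name is "scene" or "top" or "wrist"; returns a dict with "pixels" (400x640x3 uint8, red, green, blue), "range_z" (400x640 float32, m along the optical axis (not along the pixel's ray), 0 where there is no reading), "fx", "fy", "cx", "cy" (pixels), "xyz" and "orientation" of the camera in the world. Camera axes: x right, y down, z forward; pixel columns grow to the right and rows downward; lengths in m; the calibration is good to about 2 mm. A picture is of the moment at which its call begins.
- r.close_job(): hands the job in; it is judged then, once.
The state is a dict: "time": time; "joint_positions": joint angles; "joint_vel": joint speeds; "joint_torque": joint torques, N m; "ee_pos": TCP position; "eef_rot": TCP orientation; "ft_force": force on the tool from outside, world axes, zero at the start; "torque": the same for the moment, N m; "width": finger opening in m; "grip_force": force on a finger pad.
Only numpy, scipy, OpenCV 4.12 (cv2) and the standard library are available. Lean on these libraries where they do the work, as an engineer would, in place of code of your own. Each camera call takes 0.05 s, during which the arm holds its last target. There are 200 camera calls.

## Working session

There is one attempt and no reset: what is moved stays moved. The work goes in short steps, Python scripts to look and compute and a tool call to move; the robot and the scene stay as the last step left them, time stands still between calls to the robot, and variables do not carry over. Pictures are saved under pics/ and viewed, at most 10 in all, crops included, and the job is handed in when it is done.

Besides the shell and the picture viewer there is one more tool, called in YAML: its name, and indented under it one key for each argument. carry_out: Moves the arm, as the interface text tells. Its arguments: {"type":"object","properties":{"moves":{"type":"array","items":{"type":"array","items":{"type":"number"}}},"fingers":{"type":"number"},"force":{"type":"number"}},"required":["moves"]}

```bash
mkdir -p pics; ls; cat > h.py <<'E'
import numpy as np, cv2
from scipy.spatial.transform import Rotation as R
from bench import read_state, viewer, r
def cam(n):
    c=viewer.camera(n); c['R']=R.from_quat(c['orientation']).as_matrix(); return c
def pts(c):
    h,w=c['range_z'].shape; v,u=np.mgrid[:h,:w]; z=c['range_z']
    p=np.stack([(u-c['cx'])/c['fx']*z,(v-c['cy'])/c['fy']*z,z],-1)
    return p@c['R'].T+np.array(c['xyz'])
def ray(c,u,v,h):
    d=c['R']@np.array([(u-c['cx'])/c['fx'],(v-c['cy'])/c['fy'],1]); o=np.array(c['xyz'])
    return o+d*(h-o[2])/d[2]
E
python3 - <<'E'
from h import *
s=read_state(); print({k:np.round(v,3) for k,v in s.items()}, r.finger_overhang)
for n in ('top','scene'):
    c=cam(n); print(n,c['xyz'],c['fx'],np.round(c['R'],2).tolist()); cv2.imwrite(f'pics/{n}0.png',c['pixels'][...,::-1])
E
```

```text
pics
{'time': np.float64(0.0), 'joint_positions': array([ 1.258,  0.333, -0.065,  1.461,  0.022,  1.35 , -0.088]), 'joint_vel': array([ 0.   ,  0.001,  0.002, -0.001,  0.002, -0.001, -0.002]), 'joint_torque': array([ 1.0000e-03, -6.2325e+01,  2.6000e-02, -3.8990e+01, -6.1000e-02,
        4.0000e-02,  0.0000e+00]), 'ee_pos': array([ 0.178, -0.599,  0.236]), 'eef_rot': array([ 0.99 ,  0.144, -0.   , -0.001]), 'ft_force': array([-0.323, -0.013, -0.041]), 'torque': array([-0.002, -0.016,  0.077]), 'grip_force': np.float64(0.0), 'width': np.float64(0.087)} 0.014
top [0.44837266 0.02340591 0.83094764] 391.6625209182914 [[0.01, -1.0, 0.05], [-1.0, -0.01, -0.02], [0.02, -0.05, -1.0]]
scene [0.78469278 0.56431431 0.58154234] 441.98623398038205 [[-0.89, 0.29, -0.35], [0.45, 0.58, -0.68], [0.01, -0.76, -0.65]]
```

View pics/top0.png

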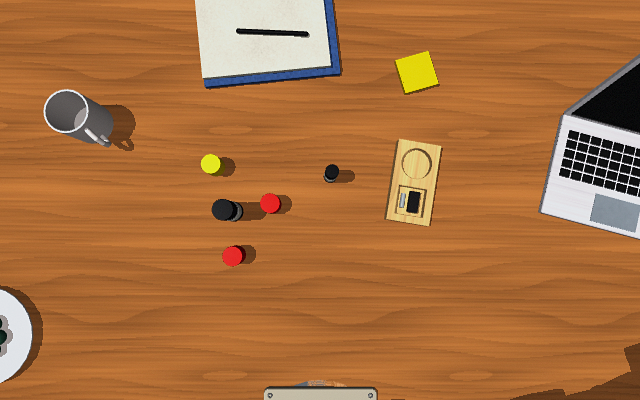

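View pics/scene0.png

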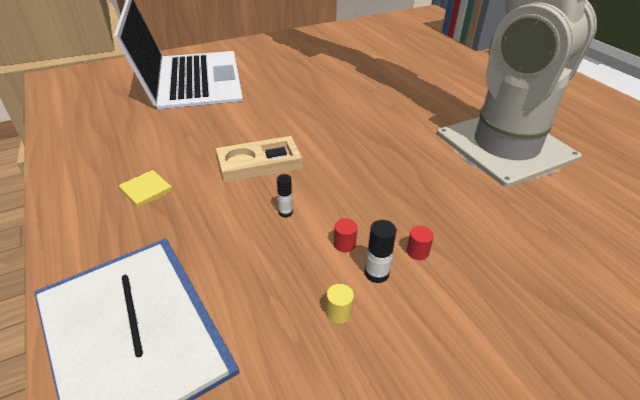

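Top view: the big stick's black cap is at (222,210). Lookalikes are the slim stick (331,172), red caps (270,203) and (233,256), and the yellow cap (210,163). The organiser's round well is at (417,163), with the square well and eraser at (410,200). In the scene view the big stick is at (381,250), black cap over white barrel, so that is my choice.

```bash
python3 - <<'E'
from h import *
for n,box in (('top',(190,250,185,235)),('scene',(355,410,205,300))):
    c=cam(n); P=pts(c); px=c['pixels'].astype(int)
    u0,u1,v0,v1=box
    m=np.zeros(P.shape[:2],bool); m[v0:v1,u0:u1]=1
    t=m&(P[...,2]>.098)&(px.max(-1)<80)&(c['range_z']>0)
    q=P[t]; print(n,t.sum(),'z',np.median(q[:,2]),q[:,:2].min(0),q[:,:2].max(0))
    (cx,cy),rad=cv2.minEnclosingCircle(np.argwhere(t)[:,::-1].astype(np.float32))
    print('circle',cx,cy,rad,'->',ray(c,cx,cy,.106),'rad mm',rad*(.725/c['fx']*1e3))
    if n=='top':
        img=c['pixels'][...,::-1]
        # slim top
        t=(px.max(-1)<80)&(P[...,2]>.075); t[:,:315]=0;t[:,350:]=0;t[:150]=0;t[195:]=0
        (cx,cy),rad=cv2.minEnclosingCircle(np.argwhere(t)[:,::-1].astype(np.float32));print('slim',ray(c,cx,cy,.085),rad)
        # organiser top: points in z 20..32mm
        o=(P[...,2]>.02)&(P[...,2]<.032); o[:,:375]=0;o[:,450:]=0;o[:130]=0;o[235:]=0
        cs,_=cv2.findContours(o.astype(np.uint8),cv2.RETR_CCOMP,cv2.CHAIN_APPROX_NONE)
        for k in cs:
            if cv2.contourArea(k)>150:
                rc=cv2.minAreaRect(k); e=cv2.minEnclosingCircle(k); print('c',cv2.contourArea(k),rc,e,ray(c,*rc[0],.026), ray(c,*e[0],.026))
                b=cv2.boxPoints(rc); B=np.array([ray(c,*x,.026)[:2] for x in b]); print(B.round(3).tolist())
        cv2.imwrite('pics/crop1.png',cv2.resize(img[140:280,190:350],None,fx=4,fy=4))
E
```

```text
top 371 z 0.10632530960380704 [0.45870683 0.16684843] [0.49577476 0.20496526]
circle 222.4499969482422 209.5 11.020651817321777 -> [0.47629318 0.18557513 0.106     ] rad mm 20.400145893012713
slim [ 0.55335143 -0.0155932   0.085     ] 7.078466415405273
c 3440.5 ((413.0260009765625, 182.08091735839844), (44.02055740356445, 81.80677032470703), 8.746162414550781) ((413.3460693359375, 182.05191040039062), 45.37934875488281) [ 0.54101318 -0.18871554  0.026     ] [ 0.54108272 -0.18938418  0.026     ]
[[0.463, -0.131], [0.632, -0.156], [0.62, -0.248], [0.451, -0.221]]
c 831.0 ((410.16217041015625, 201.02703857421875), (29.920616149902344, 29.920616149902344), 9.462322235107422) ((410.56756591796875, 201.1216278076172), 19.842355728149414) [ 0.50151771 -0.18269083  0.026     ] [ 0.50133187 -0.18353495  0.026     ]
[[0.476, -0.147], [0.537, -0.157], [0.528, -0.219], [0.466, -0.208]]
c 736.5 ((416.0, 163.5), (30.0, 31.0), 0.0) ((415.6764831542969, 163.44117736816406), 15.909940719604492) [ 0.57995976 -0.19500215  0.026     ] [ 0.58007317 -0.19432474  0.026     ]
[[0.547, -0.164], [0.612, -0.164], [0.613, -0.227], [0.548, -0.226]]
scene 433 z 0.10649090602201278 [0.45943604 0.16909876] [0.49628009 0.20832322]
circle 382.8859558105469 230.69297790527344 12.779008865356445 -> [0.47984681 0.19138814 0.106     ] rad mm 20.961696802065216
```

View pics/crop1.png

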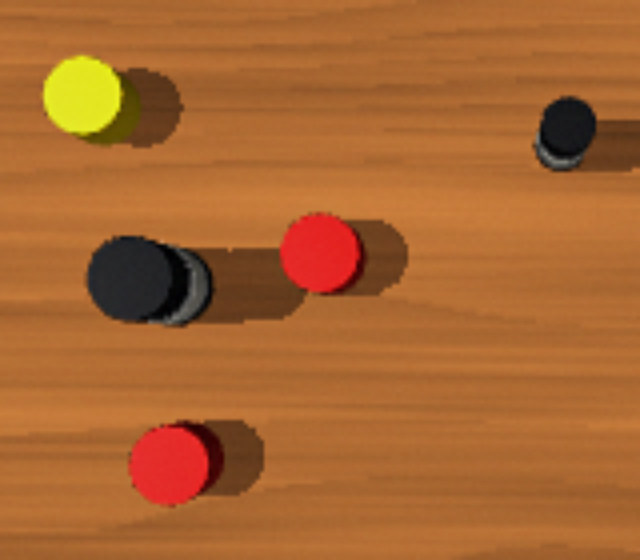

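The crop confirms it: black cap at crop (130,278), grey-white barrel visible beneath it. The cap centre is about (0.477, 0.187), top at z 0.106, radius 20 mm. The well centre is about (0.580, -0.195), with an opening of about 64 mm. Moving above the cap.

carry_out:
  moves:
    - [0.89, -0.78, 0, 0, 0, 0]
    - [0.89, -0.78, 0, 0, 0, 0]
    - [0.89, -0.78, 0, 0, 0, 0]
    - [0.89, -0.78, 0, 0, 0, 0]
    - [0.89, -0.78, 0, 0, 0, 0]
    - [0.89, -0.78, 0, 0, 0, 0]
    - [0.89, -0.78, 0, 0, 0, 0]
    - [0.89, -0.78, 0, 0, 0, 0]
    - [0.89, -0.78, 0, 0, 0, 0]
    - [0.89, -0.78, 0, 0, 0, 0]
    - [0.39, -0.89, 0, 0, 0, 0]
    - [0.39, -0.89, 0, 0, 0, 0]
    - [0.39, -0.89, 0, 0, 0, 0]
    - [0.39, -0.89, 0, 0, 0, 0]
    - [0.39, -0.89, 0, 0, 0, 0]
    - [0.39, -0.89, 0, 0, 0, 0]
    - [0.39, -0.89, 0, 0, 0, 0]
    - [0.39, -0.89, 0, 0, 0, 0]
    - [0.39, -0.89, 0, 0, 0, 0]
    - [0, 0, 0, 0, 0, 0]
  fingers: 87

```text
time: 2.7
ee_pos: [0.4731, 0.1521, 0.2365]
eef_rot: [0.989, 0.147, -0.0, -0.001]
ft_force: [-0.2, -0.2, -1.1]
width: 0.087
grip_force: 0.0
```

```bash
cat > w.py <<'E'
from h import *
import sys
c=cam('wrist'); P=pts(c); px=c['pixels'].astype(int); s=read_state()
print(np.round(s['ee_pos'],4),np.round(c['xyz'],3),c['fx'])
cv2.imwrite(f'pics/{sys.argv[1]}.png',c['pixels'][...,::-1])
t=(px.max(-1)<80)&(P[...,2]>.098)&(P[...,2]<.112)&(np.hypot(P[...,0]-.477,P[...,1]-.187)<.04)
print(t.sum())
if t.sum()>50:
    (cx,cy),rad=cv2.minEnclosingCircle(np.argwhere(t)[:,::-1].astype(np.float32))
    print(cx,cy,rad,ray(c,cx,cy,.106),P[t].min(0),P[t].max(0))
    Rt=R.from_quat(s['eef_rot']); print('tool delta units',Rt.inv().apply(ray(c,cx,cy,.106)-s['ee_pos'])/.04)
E
python3 w.py wr1
```

```text
[0.4733 0.15   0.2364] [0.539 0.172 0.384] 304.99011605858334
0
```

View pics/wr1.png

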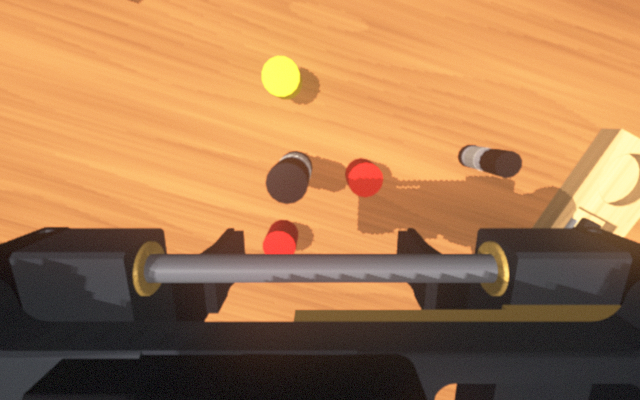

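The wrist view shows the cap's top at (287,182), red caps at (364,177) and (281,238), and yellow at (281,76). The exposure is brighter here, so I'll mask by height and low saturation.

```bash
sed -i 's/(px.max(-1)<80)&(P\[...,2\]>.098)&(P\[...,2\]<.112)/((px.max(-1)-px.min(-1))<40)\&(px.max(-1)<130)\&(P[...,2]>.096)\&(P[...,2]<.116)/' w.py; python3 w.py wr2; python3 -c "
from h import *
c=cam('wrist');print(pts(c)[182,287],c['range_z'][182,287],c['pixels'][182,287],ray(c,287,182,.106))"
```

```text
[0.4735 0.1487 0.2363] [0.54  0.17  0.384] 304.99011605858334
0
[0.47873249 0.18285527 0.10508981] 0.28363466 [110  72  63] [0.47893173 0.18280881 0.106     ]
```

```bash
sed -i 's/<40)&/<70)\&/;s/<130)/<160)/' w.py; python3 w.py wr2
```

```text
[0.4737 0.1477 0.2364] [0.54  0.168 0.384] 304.99011605858334
1344
281.8461608886719 181.07691955566406 21.050201416015625 [0.47860471 0.18687186 0.106     ] [0.45852396 0.16848937 0.09617692] [0.49646485 0.20581408 0.10805842]
tool delta units [ 0.39767249 -0.9062139   3.25869079]
```

carry_out:
  moves:
    - [0.19, -0.46, 0, 0, 0, 0]
    - [0.19, -0.46, 0, 0, 0, 0]
    - [0, 0, 0.6, 0, 0, 0]
    - [0, 0, 0.6, 0, 0, 0]
    - [0, 0, 0.6, 0, 0, 0]
    - [0, 0, 0.6, 0, 0, 0]
    - [0, 0, 0, 0, 0, 0]
    - [0, 0, 0, 0, 0, 0]
    - [0, 0, 0, 0, 0, 0]
    - [0, 0, 0, 0, 0, 0]

```text
time: 4.15
ee_pos: [0.478, 0.1886, 0.1412]
eef_rot: [0.99, 0.144, 0.001, 0.0]
ft_force: [-0.2, -0.6, -0.2]
width: 0.0873
grip_force: 0.0
```

```bash
python3 w.py wr3
```

```text
[0.4779 0.1886 0.1411] [0.544 0.208 0.289] 304.99011605858334
2568
322.3881530761719 233.02708435058594 30.75596046447754 [0.47887525 0.1876525  0.106     ] [0.46138315 0.16786243 0.09613962] [0.49661856 0.20634574 0.10780626]
tool delta units [0.01518962 0.02845997 0.87642989]
```

View pics/wr3.png

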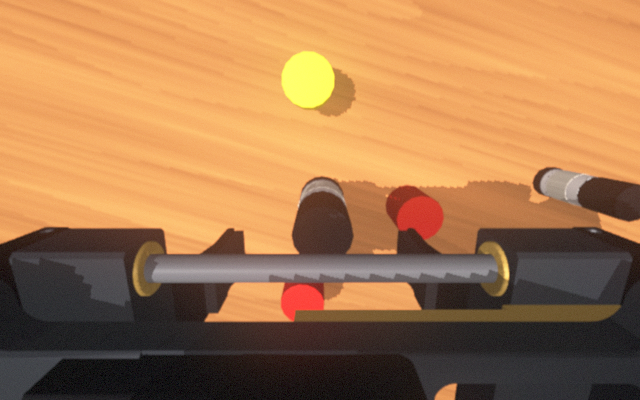

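The cap (322,235) sits centred between the fingertips (240 and 400), within about 1 mm. Now descend to TCP z 0.096 and close gently.

carry_out:
  moves:
    - [0, 0.03, 0.5, 0, 0, 0]
    - [0, 0, 0.4, 0, 0, 0]
    - [0, 0, 0.23, 0, 0, 0]
    - [0, 0, 0, 0, 0, 0]
    - [0, 0, 0, 0, 0, 0]
    - [0, 0, 0, 0, 0, 0]

```text
time: 4.95
ee_pos: [0.4783, 0.1875, 0.0958]
eef_rot: [0.99, 0.144, 0.0, 0.0]
ft_force: [0.8, -0.5, 0.3]
width: 0.0873
grip_force: 0.0
```

carry_out:
  moves:
    - [0, 0, 0, 0, 0, 0]
    - [0, 0, 0, 0, 0, 0]
    - [0, 0, 0, 0, 0, 0]
    - [0, 0, 0, 0, 0, 0]
    - [0, 0, 0, 0, 0, 0]
    - [0, 0, 0, 0, 0, 0]
    - [0, 0, 0, 0, 0, 0]
    - [0, 0, 0, 0, 0, 0]
  fingers: 36
  force: 8

```text
time: 5.95
ee_pos: [0.478, 0.1874, 0.0953]
eef_rot: [0.99, 0.144, -0.0, 0.0]
ft_force: [-0.9, 0.6, -0.3]
width: 0.0402
grip_force: 8.0
```

carry_out:
  moves:
    - [0, 0, -0.1, 0, 0, 0]
    - [0, 0, -0.15, 0, 0, 0]
    - [0, 0, -0.2, 0, 0, 0]
    - [0, 0, -0.25, 0, 0, 0]
    - [0, 0, -0.25, 0, 0, 0]
    - [0, 0, -0.25, 0, 0, 0]
    - [0, 0, -0.3, 0, 0, 0]
    - [0, 0, -0.3, 0, 0, 0]
    - [0, 0, -0.2, 0, 0, 0]
    - [0, 0, 0, 0, 0, 0]
    - [0, 0, 0, 0, 0, 0]

```text
time: 7.32
ee_pos: [0.4778, 0.1873, 0.175]
eef_rot: [0.99, 0.144, -0.0, 0.0]
ft_force: [0.4, -0.4, 0.1]
width: 0.0406
grip_force: 8.0
```

```bash
python3 - <<'E'
from h import *
c=cam('scene'); cv2.imwrite('pics/sc2.png',cv2.resize(c['pixels'][100:320,200:460,::-1],None,fx=2.6,fy=2.6))
E
```

```text
(no output)
```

View pics/sc2.png

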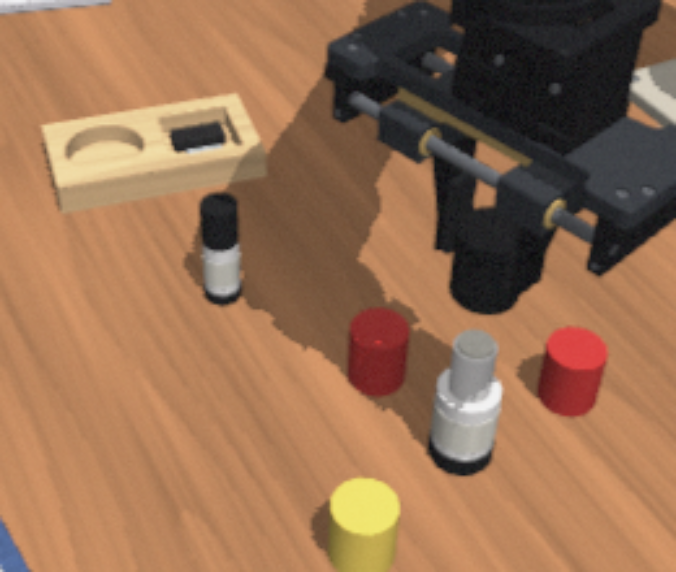

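The cap hangs upright in the jaws at crop (487,260), and the open stick stands at (465,410) with its nozzle bare. The well estimates from the hole, the block centre and the square well all agree at (0.580,-0.195). Carrying it over.

carry_out:
  moves:
    - [-0.02, 0.4, 0, 0, 0, 0]
    - [-0.02, 0.7, 0, 0, 0, 0]
    - [-0.02, 0.8, 0, 0, 0, 0]
    - [-0.02, 0.8, 0, 0, 0, 0]
    - [-0.02, 0.8, 0, 0, 0, 0]
    - [-0.02, 0.8, 0, 0, 0, 0]
    - [-0.02, 0.8, 0, 0, 0, 0]
    - [-0.02, 0.8, 0, 0, 0, 0]
    - [-0.02, 0.8, 0, 0, 0, 0]
    - [-0.02, 0.8, 0, 0, 0, 0]
    - [-0.02, 0.8, 0, 0, 0, 0]
    - [-0.02, 0.7, 0, 0, 0, 0]
    - [-0.02, 0.5, 0, 0, 0, 0]
    - [-0.02, 0.38, 0, 0, 0, 0]
    - [0, 0, 0, 0, 0, 0]
    - [0, 0, 0, 0, 0, 0]
    - [0, 0, 0, 0, 0, 0]
    - [0, 0, 0, 0, 0, 0]

```text
time: 9.62
ee_pos: [0.5802, -0.1939, 0.1755]
eef_rot: [0.989, 0.145, 0.0, 0.0]
ft_force: [-0.1, -0.1, 0.5]
width: 0.0403
grip_force: 8.0
```

carry_out:
  moves:
    - [0, 0.02, 0.4, 0, 0, 0]
    - [0, 0, 0.4, 0, 0, 0]
    - [0, 0, 0.4, 0, 0, 0]
    - [0, 0, 0.4, 0, 0, 0]
    - [0, 0, 0.3, 0, 0, 0]
    - [0, 0, 0.2, 0, 0, 0]
    - [0, 0, 0, 0, 0, 0]
    - [0, 0, 0, 0, 0, 0]
    - [0, 0, 0, 0, 0, 0]

```text
time: 10.75
ee_pos: [0.5808, -0.1954, 0.092]
eef_rot: [0.99, 0.144, 0.0, 0.0]
ft_force: [0.6, -0.3, -0.6]
width: 0.0403
grip_force: 8.0
```

```bash
python3 - <<'E'
from h import *
c=cam('scene'); cv2.imwrite('pics/sc3.png',cv2.resize(c['pixels'][80:230,180:360,::-1],None,fx=3.5,fy=3.5))
E
```

```text
(no output)
```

View pics/sc3.png

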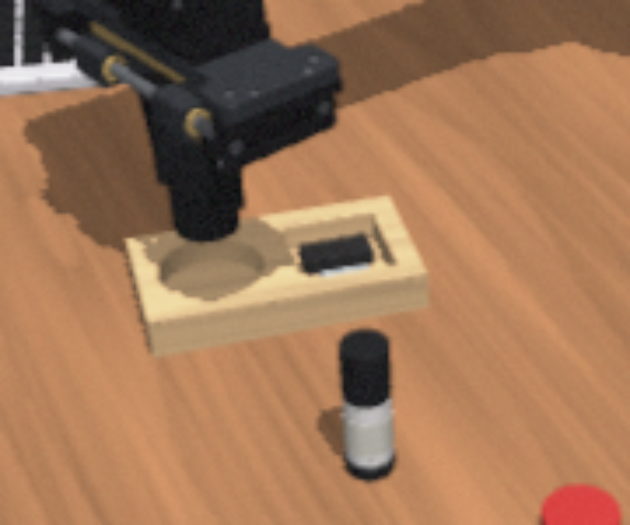

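The cap's lower edge at crop (205,225) is above the well (212,268), and nothing is touching. Lowering slowly.

carry_out:
  moves:
    - [0, 0, 0.25, 0, 0, 0]
    - [0, 0, 0.25, 0, 0, 0]
    - [0, 0, 0.2, 0, 0, 0]
    - [0, 0, 0.2, 0, 0, 0]
    - [0, 0, 0.1, 0, 0, 0]
    - [0, 0, 0.1, 0, 0, 0]
    - [0, 0, 0.05, 0, 0, 0]
    - [0, 0, 0, 0, 0, 0]
    - [0, 0, 0, 0, 0, 0]
    - [0, 0, 0, 0, 0, 0]

```text
time: 12.05
ee_pos: [0.5806, -0.1953, 0.0456]
eef_rot: [0.99, 0.144, 0.0, 0.0]
ft_force: [-0.1, 0.5, -0.8]
width: 0.0398
grip_force: 8.0
```

carry_out:
  moves:
    - [0, 0, 0.03, 0, 0, 0]
    - [0, 0, 0, 0, 0, 0]
    - [0, 0, 0, 0, 0, 0]
    - [0, 0, 0, 0, 0, 0]

```text
time: 12.55
ee_pos: [0.5805, -0.1953, 0.0442]
eef_rot: [0.99, 0.144, 0.0, 0.0]
ft_force: [-0.4, -0.0, -0.9]
width: 0.0402
grip_force: 8.0
```

carry_out:
  moves:
    - [0, 0, 0.03, 0, 0, 0]
    - [0, 0, 0, 0, 0, 0]
    - [0, 0, 0, 0, 0, 0]
    - [0, 0, 0, 0, 0, 0]

```text
time: 13.05
ee_pos: [0.5806, -0.1954, 0.0433]
eef_rot: [0.99, 0.144, 0.0, 0.0]
ft_force: [-2.4, 0.6, 4.7]
width: 0.0403
grip_force: 8.0
```

carry_out:
  moves:
    - [0, 0, 0.02, 0, 0, 0]
    - [0, 0, 0, 0, 0, 0]
    - [0, 0, 0, 0, 0, 0]
    - [0, 0, 0, 0, 0, 0]

```text
time: 13.55
ee_pos: [0.5808, -0.1953, 0.043]
eef_rot: [0.99, 0.144, 0.0, 0.0]
ft_force: [-4.1, 1.3, 10.2]
width: 0.0401
grip_force: 8.0
```

Contact came exactly at the predicted floor height. Ease the load, open, then rise.

carry_out:
  moves:
    - [0, 0, -0.025, 0, 0, 0]
    - [0, 0, 0, 0, 0, 0]
    - [0, 0, 0, 0, 0, 0]

```text
time: 13.92
ee_pos: [0.5805, -0.1953, 0.0431]
eef_rot: [0.99, 0.144, 0.0, 0.0]
ft_force: [-0.7, -0.5, 3.1]
width: 0.0403
grip_force: 8.0
```

carry_out:
  moves:
    - [0, 0, 0, 0, 0, 0]
    - [0, 0, 0, 0, 0, 0]
    - [0, 0, 0, 0, 0, 0]
    - [0, 0, 0, 0, 0, 0]
    - [0, 0, 0, 0, 0, 0]
  fingers: 60

```text
time: 14.55
ee_pos: [0.5805, -0.1953, 0.0432]
eef_rot: [0.99, 0.144, 0.0, 0.0]
ft_force: [-1.3, 0.1, -0.2]
width: 0.0598
grip_force: 0.0
```

carry_out:
  moves:
    - [0, 0, -0.1, 0, 0, 0]
    - [0, 0, -0.2, 0, 0, 0]
    - [0, 0, -0.3, 0, 0, 0]
    - [0, 0, -0.5, 0, 0, 0]
    - [0, 0, -0.7, 0, 0, 0]
    - [0, 0, -0.7, 0, 0, 0]
    - [0, 0, -0.7, 0, 0, 0]
    - [-0.5, 0, -0.7, 0, 0, 0]
    - [-0.8, 0, -0.5, 0, 0, 0]
    - [-0.8, 0, 0, 0, 0, 0]
    - [-0.8, 0, 0, 0, 0, 0]
    - [0, 0, 0, 0, 0, 0]
    - [0, 0, 0, 0, 0, 0]
    - [0, 0, 0, 0, 0, 0]

```text
time: 16.3
ee_pos: [0.4701, -0.2278, 0.2195]
eef_rot: [0.989, 0.145, 0.0, -0.0]
ft_force: [-0.3, 1.0, 0.7]
width: 0.06
grip_force: 0.0
```

```bash
python3 - <<'E'
from h import *
c=cam('scene'); cv2.imwrite('pics/sc4.png',cv2.resize(c['pixels'][120:320,190:450,::-1],None,fx=2.8,fy=2.8))
P=pts(c);px=c['pixels'].astype(int)
m=(px.max(-1)<90)&(P[...,2]>.047)&(P[...,2]<.062)&(np.hypot(P[...,0]-.58,P[...,1]+.195)<.04)
print(m.sum(),np.median(P[m][:,2]),P[m].min(0),P[m].max(0))
E
```

```text
190 0.05454716756714234 [ 0.5619066  -0.21376171  0.04703883] [ 0.59748827 -0.17341147  0.05779723]
```

View pics/sc4.png

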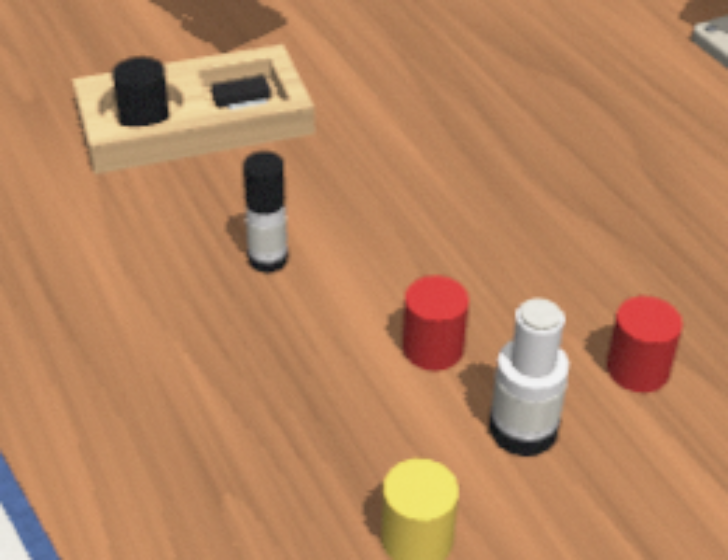

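The cap stands in the round well at crop (141,92), its top at z 0.054 as it should be. The open stick is upright at (530,380) and the slim stick is untouched at (266,212).

```bash
python3 -c "
from bench import r; print(r.close_job())"
```

```text
the job is handed in; nothing more can be done
None
```

The big glue stick's cap is lifted off and standing mouth down in the round well; the open stick is upright where it was, the slim stick was not touched, and the job is handed in.

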